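# Slide the food tub into the gap between the spice jars

### The job

Push the lidded food tub along the worktop with the fingertips, short end first, into the narrow gap between the two spice jars, until it stands squarely half-way through, sticking out equally on both sides of the jars. Push gently: never lift, tip or squeeze the tub, do not ram the jars, and leave the mug, the lemon and the tin where they are.

Things in the scene. Friction and masses are not known exactly. Their poses are not given: they have to be found in the camera images.
- food_tub: Lidded clear plastic food tub with a yellow-orange lid, loose, about 0.18 to 0.35 kg, 51 mm high. The lid, from 42 to 51 mm up, is the widest part: 68 mm along the tub's own x and 100 mm along its own y (the long way); below it the walls are about 60 x 90 mm and lean in to 56 x 87 mm. Origin: centre of its underside; z up. It starts to the left (+y side) of the jars, out of line with the gap and turned a little (up to about 20 degrees).
- jar_near: Spice jar with a red cap that stands nearer to the robot, fixed, 45 mm across at the cap and 42 mm across below 85 mm, 106 mm high. Origin: centre of its underside. Its x axis points to the centre of the other jar, 120 mm away; its y axis points back along the way through the gap, to the side where the tub starts (the tub is to be pushed towards -y).
- jar_far: The second spice jar, the same in shape and size, fixed, farther from the robot, 120 mm from the first one centre to centre, leaving a clear gap of 78 mm. Origin: centre of its underside.
- gap (a point): Middle of the gap between the two jars, on the worktop; axes as those of the nearer jar (x from jar to jar, y back towards the tub).
- salt: Salt shaker with a grey top, fixed, 44 mm across, 90 mm high, in the same row just on the robot's side of the nearer jar, 57 mm from it centre to centre. Origin: centre of its underside.
- mug: White mug with a leaf pattern, loose, 82 x 114 x 91 mm high with its handle, to the right of the jars. Bystander. Origin: centre of its underside.
- lemon: Lemon, loose, 71 x 53 x 51 mm high, to the right of the jars, beyond the mug. Bystander. Origin: under its middle, on the worktop.
- tin: Food tin, loose, 58 mm across, 72 mm high, at the left side of the worktop. Bystander. Origin: centre of its underside.
Not all that is in view belongs to the job. Leave any green or pink look-alike of the food_tub alone.

How it is judged (in metres and radians):
On the way:
1. the tub's leading end enters the gap between the jars, standing on the worktop (y of food_tub in the frame of gap below 0.055 m and x of food_tub in the frame of gap between -0.015 and 0.015 m and height (world z) of food_tub below 0.01 m), for 0.1 s.
At the end, for the whole second after the job is handed in: The tub stands flat and still on the worktop between the two jars, short end first, its middle within 15 mm of the line from jar to jar and within 12 mm of the middle of the gap sideways, its long axis within 0.2 rad of the way through the gap (y of food_tub in the frame of gap between -0.015 and 0.015 m and x of food_tub in the frame of gap between -0.012 and 0.012 m and angle between the y axis of food_tub and the y axis of jar_near, either way round below 0.2 rad and angle between food_tub's own z axis and vertical below 0.06 rad and height (world z) of food_tub below 0.01 m and linear speed of food_tub below 0.02 m/s); the robot touches nothing.
It fails at once if the tub is lifted (more than 12 mm) (height (world z) of food_tub above 0.012 m).
It fails at once if the tub is tipped (more than 0.2 rad) (angle between food_tub's own z axis and vertical above 0.2 rad).
It fails at once if the tub is squeezed or shoved hard (more than 15 N from the fingers) (contact force between the fingers and food_tub above 15 N).
It fails at once if a jar or the salt shaker is rammed (more than 15 N) (contact force between any of jar_near, jar_far, salt and anything else above 15 N).
It fails at once if the mug, the lemon or the tin is moved (more than 15 mm) (distance of any of mug, lemon, tin from where it was at the start of the episode above 0.015 m).
It also fails if it takes over 64 s, if anything falls off the work surface, if the arm or the gripper's body presses on something with over 40 N, if the wrist force passes 120 N, or if a joint passes its speed limit or range.

### The arm

A 7-joint arm with a two-finger parallel gripper is mounted at the origin on the work surface; the furniture and walls round the work are solid. World frame = base frame: x ahead of the robot, y to its left, z up, the work surface at z = 0. Lengths are in mm, angles in rad, forces in N, time in s.
With the tool pointing down it reaches from about 400 to 875 mm from the base axis. Payload 4.4 kg.
Tool frame: the origin (TCP) lies at the very end of the fingers, on their centre line; the grasp point (between the pads) lies 19 mm behind it; z points along the fingers, y is the line along which they close (so a half turn about z gives the same grasp; the last joint's range is limited). The gripper opens to 85 mm and grips with 20 to 120 N. Pads are 22 mm wide; open, the fingers measure 114 mm over their backs; the gripper's body (76 mm by 85 mm) begins 54 mm behind the grasp point. The pads swing forward as they close: fully open they stand 13 mm farther back than shut.
Start: joints at [1.209, 0.628, 0.038, 1.517, -0.027, 0.996, -0.02], TCP at [189.506, -621.776, 231.313] pointing down, gripper open.
Joint ranges: [-3.06, 3.06], [-0.37, 2.12], [-1.25, 1.32], [0.18, 2.47], [-1.1, 4.24], [0.23, 1.98], [-2.94, 2.94]. Speed limits (rad/s): [2.57, 2.57, 3.14, 3.14, 3.14, 3.14, 3.14].

### API

Orientations are given as [roll, pitch, yaw] about the fixed x, y, z axes, in that order (R = Rz(yaw) Ry(pitch) Rx(roll)).
In Python, from cell import sensors, get_image, camera_params, order gives the robot as it stands.
- The arm moves only by the shell command python3 -m inch 'ROWS' [OPENING]. ROWS is JSON, a list that holds one entry, the list of rows, each a list of 4 numbers: the shift along the tool's x, y, z in cm, then the turn about the tool's z in degrees. A call has 1 to 8 rows; each row is the pose to reach, as a shift and turn from the pose commanded when the call began, along the tool's axes at that moment; what a row does not reach only later rows make up. A row lasts 1/12 s, in which the tool goes at most 41.7 mm and 7.16 degrees, less where a joint would pass 70% of its speed; a pose out of reach is approached as far as the arm can. A call with a gripper value outside its range is refused whole. OPENING is the finger opening in cm, from 0 to 8.54, set as the call begins (- or left out, the last holds). The fingers move at their own pace and stop on an object; the grip force is fixed at half the most. Time passes only in rows, so rows that repeat a pose let the fingers close. It gives the time, the measured TCP pose, the force, the opening and the grip force at its end, in the units of the state.
- sensors.read_state(): the state, without advancing time (a new reading comes with each control period).
- get_image(name): name is "side" or "top" or "wrist"; returns the picture (420x560x3 uint8, blue, green, red); there is no depth.
- camera_params(name): a dict with "mtx" (3x3 intrinsics, pixels), "D" ([k1, k2, p1, p2, k3] as OpenCV has them; the pictures are not rectified), "rvec" (rotation vector, rad) and "tvec" (3), from world to camera coordinates, as OpenCV has them. Camera axes: x right, y down, z forward; pixel columns grow to the right and rows downward; lengths in mm; the calibration is good to about 2 mm. A picture is of the moment at which its call begins: read the wrist's pose just before it. camera_params takes no time and is no camera call; for the wrist camera it gives the pose at the moment of the call.
- order.finish_job(): hands the job in; it is judged then, once.
The state is a dict: "clock": time; "qpos": joint angles; "qd": joint speeds; "tau": joint torques, N m; "eef_pos": TCP position; "tool_rot": TCP orientation; "force": force on the tool from outside, world axes, zero at the start; "torque": the same for the moment, N m; "width": finger opening in mm; "gripper_force": force on a finger pad.
Only numpy, scipy, OpenCV 4.12 (cv2) and the standard library are available. Lean on these libraries where they do the work, as an engineer would, in place of code of your own. Each camera call takes 0.05 s, during which the arm holds its last target. There are 200 camera calls.

## Working session

There is one attempt and no reset: what is moved stays moved. The work goes in short steps, Python scripts to look and compute and a shell command to move; the robot and the scene stay as the last step left them, time stands still between calls to the robot, and variables do not carry over. Pictures are saved under pics/ and viewed, at most 10 in all, crops included, and the job is handed in when it is done.

```bash
mkdir -p pics; ls; python3 - <<'E'
from cell import sensors,get_image,camera_params
import cv2,numpy as np
s=sensors.read_state();print({k:np.round(v,3).tolist() for k,v in s.items() if k in('clock','eef_pos','tool_rot','force','width')})
for n in('top','side'):
    cv2.imwrite(f'pics/{n}0.png',get_image(n))
    p=camera_params(n);R=cv2.Rodrigues(np.array(p['rvec'],float))[0];print(n,(-R.T@np.array(p['tvec']).ravel()).round(),R[2].round(2))
E
```

```text
pics
{'clock': 0.0, 'eef_pos': [189.332, -621.17, 230.378], 'tool_rot': [-3.14, 0.0, 0.296], 'force': [-0.049, -0.564, 0.252], 'width': 85.408}
top [ 290.  106. 1341.] [ 0.14 -0.03 -0.99]
side [-448.  663. 1178.] [ 0.59 -0.36 -0.73]
```

View pics/top0.png

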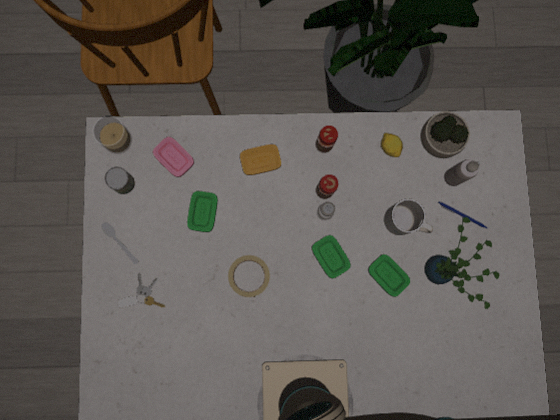

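View pics/side0.png

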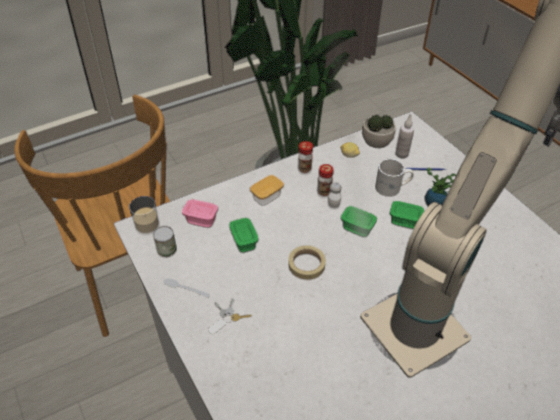

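Top view: the only yellow-orange tub is at (260,159). Look-alikes are green at (203,211), (330,256) and (389,275), and pink at (174,156). The jars' red caps are at (328,135) and (328,184), and the salt is at (326,210). I'll check this in a close crop.

```bash
python3 - <<'E'
import cv2
i=cv2.imread('pics/top0.png')[115:225,225:355]
i=cv2.convertScaleAbs(i,alpha=1.6)
cv2.imwrite('pics/crop0.png',cv2.resize(i,None,fx=5,fy=5,interpolation=cv2.INTER_CUBIC))
E
```

```text
(no output)
```

View pics/crop0.png

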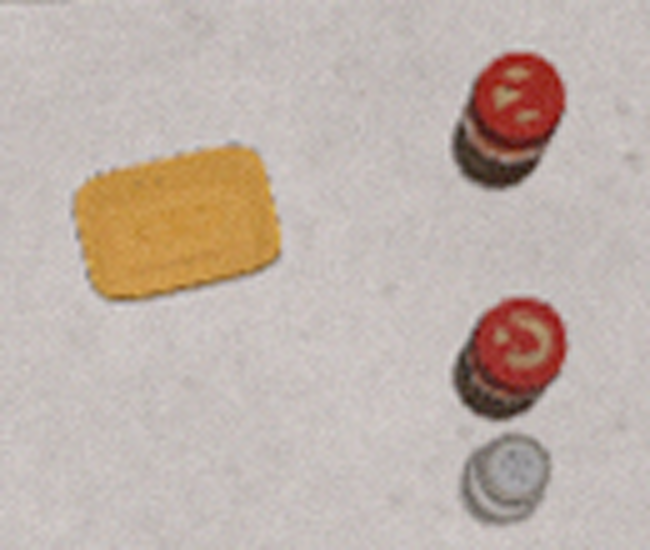

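The crop shows the orange tub centred at about crop (178,222), with its long axis roughly along image x and tilted about 12°. The cap centres are (519,99) and (520,344), and the salt top is (518,470). Next I'll measure them by projecting onto the known heights.

```bash
cat > h.py <<'E'
from cell import sensors,get_image,camera_params
import cv2,numpy as np
def w(n,px,z,p=None):
    p=p or camera_params(n);R=cv2.Rodrigues(np.array(p['rvec'],float))[0];t=np.array(p['tvec'],float).ravel()
    u=cv2.undistortPoints(np.array(px,float).reshape(-1,1,2),np.array(p['mtx']),np.array(p['D'])).reshape(-1,2)
    d=np.c_[u,np.ones(len(u))]@R; c=-R.T@t
    return (c+d*((z-c[2])/d[:,2])[:,None])[:,:2]
def blobs(img,lo,hi,amin=40):
    h=cv2.cvtColor(img,cv2.COLOR_BGR2HSV)
    m=cv2.inRange(h,lo,hi)
    if lo[0]==0: m|=cv2.inRange(h,(170,)+lo[1:],(180,255,255))
    m=cv2.morphologyEx(m,cv2.MORPH_CLOSE,np.ones((5,5)))
    c=cv2.findContours(m,cv2.RETR_EXTERNAL,cv2.CHAIN_APPROX_NONE)[0]
    return [x.reshape(-1,2) for x in c if cv2.contourArea(x)>amin]
def tub(n='top',img=None,box=(215,110,345,225)):
    img=get_image(n) if img is None else img
    x0,y0,x1,y1=box
    out=[]
    for c in blobs(img[y0:y1,x0:x1],(14,110,60),(30,255,255)):
        q=w(n,c+[x0,y0],51).astype(np.float32); r=cv2.minAreaRect(q); b=cv2.boxPoints(r)
        e=[b[1]-b[0],b[2]-b[1]]; L=max(e,key=np.linalg.norm); a=np.degrees(np.arctan2(L[1],L[0]))%180
        M=cv2.moments(q)
        out.append((np.array(r[0]).round(1),np.array([M['m10'],M['m01']])/M['m00'],np.round(r[1],1),round(a,1)))
    return out
E
python3 - <<'E'
from h import *
for n,b in(('top',(215,110,345,225)),('side',(235,125,360,215))):
    i=cv2.imread(f'pics/{n}0.png')
    print(n,tub(n,i,b))
    for c in blobs(i[b[1]:b[3],b[0]:b[2]],(0,140,50),(8,255,255),25):
        q=w(n,c+[b[0],b[1]],106).astype(np.float32);r=cv2.minAreaRect(q);print('red',r, w(n,[c.mean(0)+b[:2]],106))
print(w('top',[[225+519/5-.4,115+99/5-.4],[225+520/5-.4,115+344/5-.4]],106),w('top',[[225+518/5-.4,115+470/5-.4]],90))
print(w('top',[[119,178],[405,215],[392,145]],70))
E
```

```text
top [(array([593.2,  96. ]), array([593.09690219,  96.1739194 ]), array([65.4, 95.8]), np.float32(102.2))]
red ((517.564697265625, -63.28715133666992), (40.39073944091797, 45.170753479003906), 25.35356330871582) [[517.1285793  -62.86080356]]
red ((636.271240234375, -67.2252426147461), (43.38017272949219, 44.40644454956055), 88.88396453857422) [[635.1393132  -67.36257655]]
side [(array([592.7,  96.4]), array([592.97330354,  96.02614608]), array([67.4, 97.1]), np.float32(100.7)), (array([ 618.1, -231.8]), array([ 617.22547263, -230.58368422]), array([55.8, 49.5]), np.float32(54.0))]
red ((513.7965087890625, -62.124778747558594), (35.72425079345703, 53.78850555419922), 56.9217414855957) [[514.58708033 -61.59585031]]
red ((638.1104736328125, -68.24950408935547), (40.60808181762695, 59.16361999511719), 58.469261169433594) [[638.94231581 -67.58833677]]
[[637.6743699  -68.20073995]
 [518.45751311 -63.79040505]] [[460.59109061 -62.5412969 ]]
[[ 549.15704808  437.93064671]
 [ 443.53647058 -250.8169714 ]
 [ 617.92108253 -229.31152868]]
```

```bash
cat >> h.py <<'E'
A=np.radians(88.0); G=np.array([577.5,-65.7]); GX=np.array([np.sin(A),-np.cos(A)]); GY=np.array([np.cos(A),np.sin(A)])
def gap(p): d=np.asarray(p)[:2]-G; return np.round([d@GX,d@GY],1)
def go(gx,gy,z,yaw=88.):
    "shift still to go (cm, deg) in tool axes to a pose in the gap frame"
    s=sensors.read_state();y=s['tool_rot'][2];p=np.array(s['eef_pos']);t=G+gx*GX+gy*GY-p[:2]
    sh=[t@[np.cos(y),np.sin(y)],t@[np.sin(y),-np.cos(y)],p[2]-z]
    print('clock',round(s['clock'],2),'gap pos',gap(p),round(p[2],1),'yaw',round(np.degrees(y),1),'F',np.round(s['force'],1),'to go',np.round(np.array(sh)/10,2),round(np.degrees(y)-yaw,1))
def tg():
    for t in tub(): print('tub gap',gap(t[0]),gap(t[1]),t[2],'angle',round(float(t[3])-88,1))
E
python3 -c "
from h import *
go(82,157,130);tg()"
```

```text
clock 0.1 gap pos [-368.5 -568.7] 230.5 yaw 16.9 F [-0.3  0.5 -0.1] to go [ 66.18 -54.01  10.05] -71.1
tub gap [  9.9 162. ] [  9.8 162.3] [65.7 95.8] angle 14.7
```

```bash
python3 -m inch '[[[2,-1.6,0,0],[5,-4,0,-5],[8,-6.5,0,-12],[11,-9,0,-19],[14,-11.4,0,-26],[17,-13.9,0,-33],[20,-16.3,0,-40],[23,-18.8,0,-47]]]' 0; python3 -c "
from h import *
go(82,157,130)"
```

```text
clock: 0.82
eef_pos: [355.4, -373.3, 231.3]
tool_rot: [3.141, 0.0, 1.122]
force: [1.5, -0.8, -0.2]
width: 0.0
gripper_force: 0.0
clock 0.82 gap pos [-211.3 -315.2] 231.3 yaw 64.3 F [ 1.5 -0.8 -0.2] to go [55.03  7.86 10.13] -23.7
```

```bash
python3 -m inch '[[[3.5,0.5,0,-5],[7.5,1,0,-10],[11.5,1.6,0,-15],[15.5,2.2,0,-20],[19.5,2.8,0,-23.7],[23.5,3.3,0,-23.7],[27.5,3.9,0,-23.7],[30,4.3,0,-23.7]]]'; python3 -c "
from h import *
go(82,157,130)"
```

```text
clock: 1.48
eef_pos: [527.2, -119.5, 231.4]
tool_rot: [3.14, -0.002, 1.534]
force: [-0.2, -0.3, 0.3]
width: -0.2
gripper_force: 0.0
clock 1.48 gap pos [-48.4 -55.5] 231.4 yaw 87.9 F [-0.2 -0.3  0.3] to go [21.28 13.   10.14] -0.1
```

```bash
python3 -m inch '[[[3,1.8,0,0],[6.3,3.8,0,0],[9.6,5.8,0,0],[12.9,7.9,0,0],[16.2,9.9,2,0],[19,11.6,4,0],[21.3,13,6,0],[21.3,13,8,0]]]'; python3 -c "
from h import *
go(82,157,27)"
```

```text
clock: 2.15
eef_pos: [665.8, 91.8, 150.1]
tool_rot: [3.139, -0.006, 1.537]
force: [0.5, 1.1, 0.1]
width: -0.2
gripper_force: 0.0
clock 2.15 gap pos [ 82.8 160.5] 150.1 yaw 88.1 F [0.5 1.1 0.1] to go [-0.35 -0.08 12.31] 0.1
```

```bash
python3 -m inch '[[[0,0,3,0],[0,0,6,0],[0,0,9,0],[0,0,11,0],[0,0,12.2,0],[0,0,12.2,0],[0,0,12.2,0]]]'; python3 -c "
from h import *
go(48.6,157,27);tg()
cv2.imwrite('pics/top1.png',cv2.resize(get_image('top')[100:225,215:355],None,fx=4,fy=4))"
```

```text
clock: 2.73
eef_pos: [663.8, 83.2, 29.3]
tool_rot: [-3.141, 0.0, 1.53]
force: [0.7, 0.3, 0.7]
width: 0.3
gripper_force: 0.0
clock 2.73 gap pos [ 81.  151.8] 29.3 yaw 87.6 F [0.7 0.3 0.7] to go [ 0.5  -3.25  0.23] -0.4
tub gap [  9.8 162.1] [  8.4 162.8] [65.4 96. ] angle 13.7
```

View pics/top1.png

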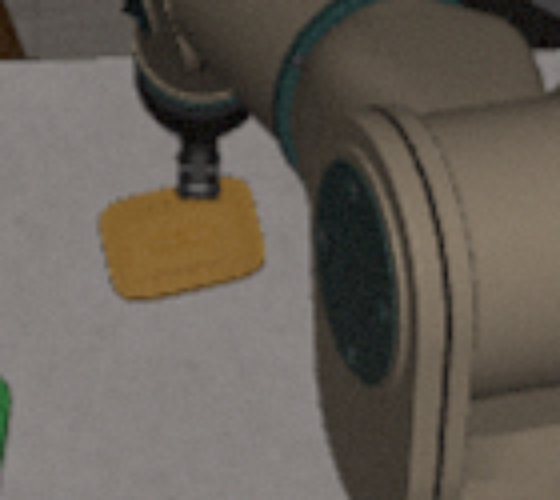

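The fingertip (about (200,190) in the crop) is beyond the tub's far side, just ahead of its middle. I'll push gently towards the robot.

```bash
python3 -m inch '[[[0.4,-0.4,0.2,0.4],[0.4,-0.8,0.2,0.4],[0.4,-1.1,0.2,0.4],[0.4,-1.3,0.2,0.4],[0.4,-1.5,0.2,0.4],[0.4,-1.7,0.2,0.4],[0.4,-1.9,0.2,0.4],[0.4,-2.1,0.2,0.4]]]'; python3 -c "
from h import *
go(48.6,157,27);tg()"
```

```text
clock: 3.5
eef_pos: [643.6, 87.9, 27.6]
tool_rot: [3.14, -0.0, 1.522]
force: [2.1, -0.7, 0.4]
width: -0.2
gripper_force: 0.7
clock 3.5 gap pos [ 60.7 155.8] 27.6 yaw 87.2 F [ 2.1 -0.7  0.4] to go [ 0.11 -1.21  0.06] -0.8
tub gap [  6.2 162.7] [  3.5 163.5] [65.  96.3] angle 12.5
```

```bash
python3 -m inch '[[[0.1,-0.2,0,-0.8],[0.1,-0.4,0,-0.8],[0.1,-0.6,0,-0.8],[0.1,-0.7,0,-0.8],[0.1,-0.8,0,-0.8],[0.1,-0.8,0,-0.8]]]'; python3 -c "
from h import *
go(48.6,157,27);tg()"
```

```text
clock: 4.05
eef_pos: [634.9, 89.6, 27.4]
tool_rot: [3.142, -0.0, 1.537]
force: [2.0, -0.0, 0.2]
width: 0.1
gripper_force: 0.7
clock 4.05 gap pos [ 51.9 157.2] 27.4 yaw 88.1 F [ 2.  -0.   0.2] to go [-0.02 -0.33  0.04] 0.1
tub gap [ -2.3 163.9] [ -5.  164.6] [65.3 95.9] angle 12.7
```

```bash
python3 -m inch '[[[0,1,0,0],[0,2,0,0],[0,2.5,-2,0],[0,2.5,-5,0],[0,2,-8,0],[3,0,-9,0],[6,-2,-9,0],[8.5,-5,-9,0]]]' 3.4;  python3 -c "
from h import *
go(-5,243,33);tg()"
```

```text
clock: 4.77
eef_pos: [588.7, 177.8, 118.3]
tool_rot: [3.139, -0.002, 1.535]
force: [0.1, 1.5, -0.2]
width: 33.9
gripper_force: 0.0
clock 4.77 gap pos [  2.7 243.7] 118.3 yaw 87.9 F [ 0.1  1.5 -0.2] to go [-0.07 -0.77  8.53] -0.1
```

```bash
python3 -m inch '[[[0,-0.4,2,0],[0,-0.8,4,0],[0,-0.8,6.5,0],[0,-0.8,8,0],[0,-0.8,8.5,0],[0,-0.8,8.5,0]]]';  python3 -c "
from h import *
go(-5,243,33);tg()
cv2.imwrite('pics/side1.png',cv2.resize(get_image('side')[120:240,200:360],None,fx=5,fy=5))
cv2.imwrite('pics/top2.png',cv2.resize(get_image('top')[100:225,215:355],None,fx=4,fy=4))"
```

```text
clock: 5.32
eef_pos: [578.2, 175.8, 30.6]
tool_rot: [-3.137, 0.002, 1.537]
force: [0.6, -0.4, 0.6]
width: 34.2
gripper_force: 0.0
clock 5.32 gap pos [ -7.7 241.4] 30.6 yaw 88.1 F [ 0.6 -0.4  0.6] to go [ 0.16  0.27 -0.24] 0.1
```

View pics/side1.png

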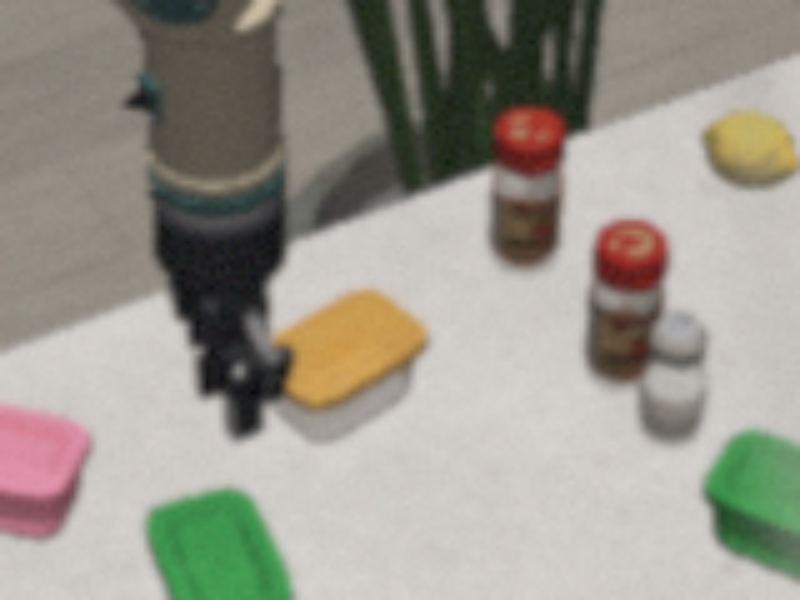

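Side view: the fingers are down at about (235,400), just behind the tub's trailing end, and clear of it. The tub's leading end, at about (420,340), is fully visible from this camera. I'll track the tub in the side view, anchored on that end.

```bash
cat >> h.py <<'E'
def ts(img=None,n='side',box=(235,125,345,215)):
    img=get_image(n) if img is None else img
    x0,y0,x1,y1=box
    c=max(blobs(img[y0:y1,x0:x1],(14,110,60),(30,255,255)),key=len)
    q=w(n,c+[x0,y0],51); q=np.c_[(q-G)@GX,(q-G)@GY].astype(np.float32)
    r=cv2.minAreaRect(q);b=cv2.boxPoints(r);e=max(b[1]-b[0],b[2]-b[1],key=np.linalg.norm);u=e/np.linalg.norm(e);u*=np.sign(u[1])
    C=np.array(r[0]);lead=C+u*((q-C)@u).min()
    print(n,'centre(gap)',(lead+u*49).round(1),'lead',lead.round(1),'angle',round(np.degrees(np.arctan2(-u[0],u[1])),1),'size',np.round(r[1],1))
E
python3 -c "
from h import *
ts(cv2.imread('pics/side0.png'));ts();ts(n='top',box=(215,110,345,225))"
```

```text
side centre(gap) [  9.4 163. ] lead [ 20.2 115.2] angle 12.7 size [67.4 97.1]
side centre(gap) [ -3.1 164.4] lead [  7.8 116.6] angle 12.9 size [65.7 96.9]Traceback (most recent call last):
  File "<string>", line 3, in <module>
    ts(cv2.imread('pics/side0.png'));ts();ts(n='top',box=(215,110,345,225))
                                          ~~^^^^^^^^^^^^^^^^^^^^^^^^^^^^^^^
  File "h.py", line 37, in ts
    c=max(blobs(img[y0:y1,x0:x1],(14,110,60),(30,255,255)),key=len)
ValueError: max() iterable argument is empty
```

```bash
python3 -m inch '[[[-0.4,0.3,-0.3,0],[-0.8,0.3,-0.3,0],[-1.1,0.3,-0.3,0],[-1.4,0.3,-0.3,0],[-1.7,0.3,-0.3,0],[-2,0.3,-0.3,0],[-2.3,0.3,-0.3,0],[-2.6,0.3,-0.3,0]]]';  python3 -c "
from h import *
go(-5,200,33);ts()"
```

```text
clock: 6.23
eef_pos: [582.3, 150.7, 35.4]
tool_rot: [3.141, -0.001, 1.537]
force: [0.3, 1.8, 0.3]
width: 34.1
gripper_force: 0.9
clock 6.23 gap pos [ -2.8 216.5] 35.4 yaw 88.1 F [0.3 1.8 0.3] to go [-1.65 -0.22  0.24] 0.1
side centre(gap) [ -4.9 156.7] lead [  2.1 108.2] angle 8.2 size [65.6 96.3]
```

```bash
python3 -m inch '[[[-0.3,0,0.1,0],[-0.6,0,0.1,0],[-0.9,0,0.1,0],[-1.2,0,0.1,0],[-1.5,0,0.1,0],[-1.8,0,0.1,0],[-2.1,0,0.1,0],[-2.4,0,0.1,0]]]';  python3 -c "
from h import *
go(-5,200,33);ts()"
```

```text
clock: 6.95
eef_pos: [580.9, 125.9, 34.3]
tool_rot: [-3.141, 0.0, 1.537]
force: [0.1, 2.4, 0.1]
width: 34.0
gripper_force: 1.2
clock 6.95 gap pos [ -3.3 191.6] 34.3 yaw 88.0 F [0.1 2.4 0.1] to go [ 0.84 -0.17  0.13] 0.0
side centre(gap) [-11.8 135.1] lead [-9.4 86.1] angle 2.8 size [66.4 96.2]
```

```bash
python3 -m inch '[[[1,0,0,0],[2,0,-1,0],[2.5,0,-4,0],[2.5,-1,-7,0],[1,-3,-8,0],[-1,-5.5,-8,0],[-3,-7.2,-8,0],[-4.8,-7.2,-8,0]]]' 0;  python3 -c "
from h import *
go(-75,143,28)"
```

```text
clock: 7.67
eef_pos: [502.8, 80.8, 115.0]
tool_rot: [-3.137, 0.002, 1.54]
force: [-0.9, -0.8, -0.2]
width: 0.2
gripper_force: 0.0
clock 7.67 gap pos [-79.8 143.8] 115.0 yaw 88.2 F [-0.9 -0.8 -0.2] to go [-0.09  0.48  8.7 ] 0.2
```

```bash
python3 -m inch '[[[0,0.4,2.5,0],[0,0.4,5,0],[0,0.4,7.5,0],[0,0.4,8.6,0],[0,0.4,8.6,0],[0,0.4,8.6,0]]]';  python3 -c "
from h import *
go(-49,143,28);ts();tg()"
```

```text
clock: 8.17
eef_pos: [511.4, 81.4, 28.5]
tool_rot: [-3.141, 0.0, 1.538]
force: [0.4, 0.4, -0.1]
width: -0.1
gripper_force: 0.0
clock 8.17 gap pos [-71.2 144.7] 28.5 yaw 88.1 F [ 0.4  0.4 -0.1] to go [-0.18  2.22  0.05] 0.1
side centre(gap) [-23.5 160.4] lead [ 24.7 151.4] angle 79.5 size [47.7 71.1]
```

```bash
python3 -m inch '[[[-0.1,0.4,0,0],[-0.1,0.7,0,0],[-0.1,1,0,0],[-0.1,1.2,0,0],[-0.1,1.4,0,0],[-0.1,1.6,0,0],[-0.1,1.8,0,0],[-0.1,2,0,0]]]';  python3 -c "
from h import *
go(-49.5,143,28);tg()"
```

```text
clock: 8.93
eef_pos: [530.7, 79.1, 28.2]
tool_rot: [-3.14, 0.0, 1.537]
force: [-3.1, 1.4, 1.9]
width: 0.1
gripper_force: 1.3
clock 8.93 gap pos [-51.8 143.1] 28.2 yaw 88.1 F [-3.1  1.4  1.9] to go [-0.01  0.23  0.02] 0.1
```

```bash
python3 -m inch '[[[0,0.1,0,0],[0,0.2,0,0],[0,0.2,0,0]]]';  python3 -c "
from h import *
go(-49.5,143,28)"; python3 -m inch '[[[0,-1,0,0],[0,-2,0,0],[0,-2.5,-3,0],[0,-2.5,-6,0],[2,-1,-8,0],[5,2,-8,0],[8,5,-8,0],[8,6.5,-8,0]]]' 3.4;  python3 -c "
from h import *
go(0,203,33);ts();tg()"
```

```text
clock: 9.23
eef_pos: [533.7, 78.9, 28.3]
tool_rot: [3.142, 0.0, 1.537]
force: [-1.6, 0.3, 0.9]
width: 0.0
gripper_force: 0.7
clock 9.23 gap pos [-48.8 142.9] 28.3 yaw 88.0 F [-1.6  0.3  0.9] to go [ 0.01 -0.07  0.03] 0.0
clock: 9.9
eef_pos: [605.6, 165.1, 110.3]
tool_rot: [3.134, -0.008, 1.542]
force: [0.6, 2.2, -0.0]
width: 34.3
gripper_force: 0.0
clock 9.9 gap pos [ 20.  231.6] 110.3 yaw 88.4 F [ 0.6  2.2 -0. ] to go [-2.85 -2.02  7.73] 0.4
side centre(gap) [ -4.7 132.9] lead [-4.3 83.9] angle 0.5 size [66.3 95. ]
```

```bash
python3 -m inch '[[[3,-2,0,0],[7,-4,0,0],[11,-6,0,0],[15,-8,0,0],[19,-10,0,0],[22,-11,0,0],[22,-11,0,0]]]';  python3 -c "
from h import *
go(0,203,33);ts();tg()
i=get_image('top');cv2.imwrite('pics/top3.png',i)
cv2.imwrite('pics/top3c.png',cv2.resize(i[100:230,215:375],None,fx=4,fy=4))"
```

```text
clock: 10.58
eef_pos: [492.6, 391.1, 108.9]
tool_rot: [-3.139, -0.009, 1.548]
force: [-0.9, 2.1, 0.3]
width: 34.0
gripper_force: 0.0
clock 10.58 gap pos [-100.8  453.6] 108.9 yaw 88.7 F [-0.9  2.1  0.3] to go [-25.18   9.77   7.59] 0.7
side centre(gap) [ -5. 133.] lead [-4.1 84. ] angle 1.1 size [66.5 95. ]
tub gap [ -5.4 131.5] [ -5.3 131.6] [96.4 63.2] angle 0.9
```

View pics/top3c.png

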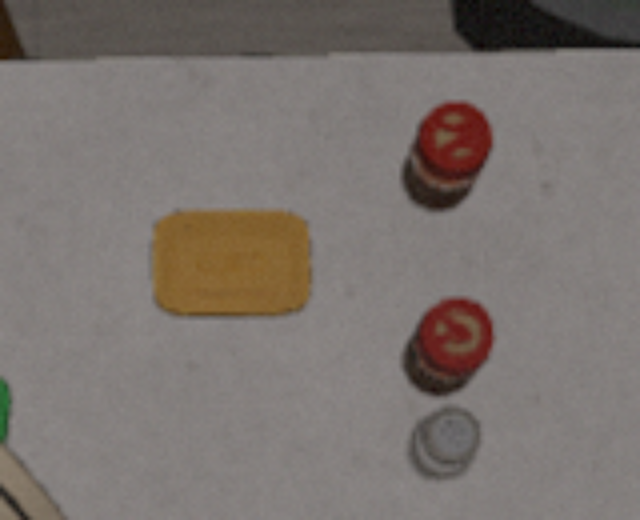

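Both cameras agree: tub at gap (-5,132), rotated 1°. It is clear of the jars, so I'll approach its trailing end again and push with a slight +x drift.

```bash
python3 -m inch '[[[-3,1.2,0,-0.7],[-7,2.8,0,-0.7],[-11,4.3,0,-0.7],[-15,5.8,0,-0.7],[-18.5,7.4,0,-0.7],[-21.5,8.6,0,-0.7],[-24,9.4,0,-0.7],[-24.5,9.4,0,-0.7]]]';  python3 -c "
from h import *
go(-3,205,34)"
```

```text
clock: 11.4
eef_pos: [586.4, 121.0, 107.9]
tool_rot: [3.141, 0.006, 1.536]
force: [-1.0, -1.6, -0.5]
width: 33.9
gripper_force: 0.0
clock 11.4 gap pos [  2.4 186.9] 107.9 yaw 88.0 F [-1.  -1.6 -0.5] to go [ 1.81 -0.53  7.39] 0.0
```

```bash
python3 -m inch '[[[1,-0.3,0,0],[2,-0.5,0,0],[2,-0.5,0,0],[2,-0.5,0,0]]]';  python3 -c "
from h import *
go(-3,206,34)"
```

```text
clock: 11.73
eef_pos: [579.0, 154.9, 108.5]
tool_rot: [-3.141, -0.001, 1.553]
force: [-0.1, -1.2, 0.2]
width: 33.9
gripper_force: 0.0
clock 11.73 gap pos [ -6.2 220.5] 108.5 yaw 89.0 F [-0.1 -1.2  0.2] to go [-1.45  0.29  7.45] 1.0
```

```bash
python3 -m inch '[[[-0.2,0.1,1.5,1],[-0.4,0.2,3.5,1],[-0.4,0.2,5.5,1],[-0.4,0.2,7,1],[-0.4,0.2,7.4,1],[-0.4,0.2,7.4,1],[-0.4,0.2,7.4,1]]]';  python3 -c "
from h import *
go(-3,200,35);ts()"
```

```text
clock: 12.32
eef_pos: [581.9, 148.9, 34.7]
tool_rot: [3.141, -0.0, 1.532]
force: [0.2, -0.2, 0.4]
width: 34.4
gripper_force: 0.0
clock 12.32 gap pos [ -3.1 214.7] 34.7 yaw 87.8 F [ 0.2 -0.2  0.4] to go [-1.47  0.01 -0.03] -0.2
side centre(gap) [ -6.  133.3] lead [-3.6 84.4] angle 2.8 size [67.4 97.5]
```

```bash
python3 -m inch '[[[-0.5,0,0,0],[-1,0,0,0],[-1.5,0,0,0],[-1.9,0,0,0],[-2.2,0,0,0],[-2.5,0.03,0,0],[-2.8,0.06,0,0],[-3.1,0.1,0,0]]]';  python3 -c "
from h import *
go(3,130,35);ts()"
```

```text
clock: 13.03
eef_pos: [581.9, 117.8, 34.5]
tool_rot: [3.141, -0.001, 1.532]
force: [-0.7, 1.9, 0.5]
width: 34.1
gripper_force: 1.0
clock 13.03 gap pos [ -2.  183.5] 34.5 yaw 87.8 F [-0.7  1.9  0.5] to go [-5.35  0.52 -0.05] -0.2
side centre(gap) [ -5.8 126.6] lead [-7.7 77.6] angle -2.3 size [93.9 67.1]
```

```bash
python3 -m inch '[[[-0.3,0.05,0,0],[-0.6,0.1,0,0],[-0.9,0.16,0,0],[-1.2,0.22,0,0],[-1.5,0.28,0,0],[-1.8,0.34,0,0],[-2.1,0.4,0,0],[-2.1,0.4,0,0]]]';  python3 -c "
from h import *
go(3,130,35);ts();tg()"
```

```text
clock: 13.75
eef_pos: [584.8, 94.8, 34.3]
tool_rot: [-3.142, 0.001, 1.53]
force: [-0.9, 1.2, 1.4]
width: 34.2
gripper_force: 0.5
clock 13.75 gap pos [  1.7 160.7] 34.3 yaw 87.7 F [-0.9  1.2  1.4] to go [-3.07  0.14 -0.07] -0.3
side centre(gap) [ -1.9 103.6] lead [-3.8 54.6] angle -2.2 size [95.1 66.3]
tub gap [-23.6 125.9] [-19.9 127.2] [44.  35.4] angle -44.8
```

```bash
python3 -m inch '[[[-0.3,0.02,0,-0.3],[-0.6,0.04,0,-0.6],[-0.9,0.06,0,-1],[-1.2,0.08,0,-1.4],[-1.5,0.1,0,-1.8],[-1.8,0.12,0,-2],[-1.8,0.12,0,-2]]]';  python3 -c "
from h import *
go(3,130,35);
i=get_image('side');ts(i)
cv2.imwrite('pics/side2.png',cv2.resize(i[120:230,220:360],None,fx=5,fy=5))"
```

```text
clock: 14.43
eef_pos: [585.2, 76.8, 34.2]
tool_rot: [-3.141, 0.001, 1.566]
force: [0.0, 0.4, -0.2]
width: 34.0
gripper_force: 0.2
clock 14.43 gap pos [  2.7 142.7] 34.2 yaw 89.7 F [ 0.   0.4 -0.2] to go [-1.27 -0.01 -0.08] 1.7
side centre(gap) [ 5.6 35.4] lead [ 13. -13.] angle 8.7 size [ 66.3 150. ]
```

View pics/side2.png

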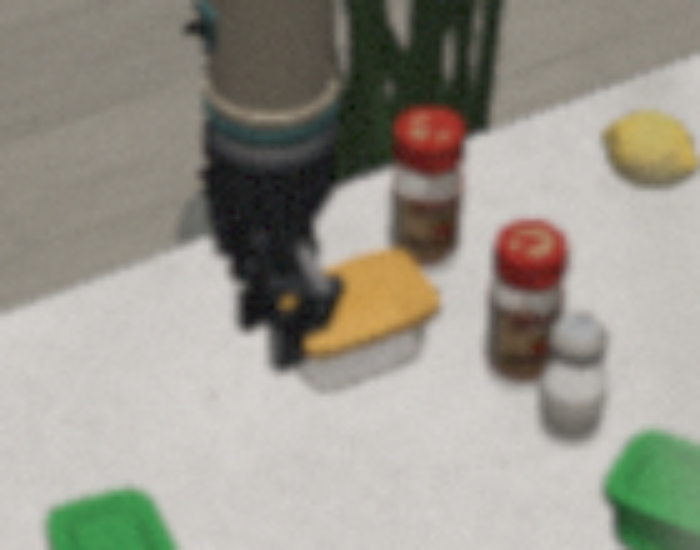

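Side view: the tub lies square behind the gap, with its leading end at about (435,295) still short of the jars. The blob merged with a jar label, so I'll tighten the colour threshold.

```bash
python3 - <<'E'
import re
s=open('h.py').read()
a,b=s.split('def ts(')
b=b.replace("c=max(blobs(img[y0:y1,x0:x1],(14,110,60),(30,255,255)),key=len)","h=cv2.cvtColor(img[y0:y1,x0:x1],cv2.COLOR_BGR2HSV);m=cv2.inRange(h,(14,120,105),(30,255,255));m=cv2.morphologyEx(m,cv2.MORPH_OPEN,np.ones((3,3)));c=max(cv2.findContours(m,0,cv2.CHAIN_APPROX_NONE)[0],key=cv2.contourArea).reshape(-1,2)")
open('h.py','w').write(a+'def ts('+b)
E
python3 -c "
from h import *
ts();ts();ts(cv2.imread('pics/side0.png'))"
```

```text
side centre(gap) [ 1.4 81.7] lead [-0.5 32.7] angle -2.1 size [96.9 66.8]
side centre(gap) [ 1.4 81.7] lead [-0.5 32.7] angle -2.1 size [96.9 66.8]
side centre(gap) [  9.9 163.1] lead [ 20.4 115.2] angle 12.3 size [65.4 95.5]
```

```bash
python3 -m inch '[[[-0.3,0,0,0.3],[-0.6,0,0,0.6],[-0.8,0,0,0.8],[-1.0,-0.02,0,0.8],[-1.2,-0.02,0,0.8],[-1.4,-0.02,0,0.8],[-1.6,-0.03,0,0.8],[-1.8,-0.03,0,0.8]]]';  python3 -c "
from h import *
go(0,57,35);ts()"
```

```text
clock: 15.25
eef_pos: [584.8, 60.0, 34.4]
tool_rot: [3.142, -0.0, 1.552]
force: [-1.1, 2.1, 0.5]
width: 34.2
gripper_force: 0.8
clock 15.25 gap pos [  2.9 125.9] 34.4 yaw 89.0 F [-1.1  2.1  0.5] to go [-6.88 -0.41 -0.06] 1.0
side centre(gap) [ 2.3 65.4] lead [ 0.5 16.5] angle -2.1 size [95.8 69.9]
```

```bash
python3 -m inch '[[[-0.3,-0.02,0,0],[-0.6,-0.04,0,0],[-0.9,-0.06,0,0],[-1.2,-0.08,0,0],[-1.5,-0.1,0,0],[-1.8,-0.12,0,0],[-2.1,-0.14,0,0],[-2.4,-0.15,0,0]]]';  python3 -c "
from h import *
go(0,60,35);ts()"
```

```text
clock: 15.97
eef_pos: [582.9, 35.8, 34.3]
tool_rot: [3.142, -0.0, 1.552]
force: [0.2, 1.4, 0.6]
width: 33.7
gripper_force: 0.9
clock 15.97 gap pos [  1.8 101.6] 34.3 yaw 88.9 F [0.2 1.4 0.6] to go [-4.16 -0.25 -0.07] 0.9
side centre(gap) [-6.9 31.3] lead [28.2 -2.9] angle 45.7 size [ 65.8 103.4]
```

```bash
python3 -m inch '[[[-0.3,-0.02,-0.1,0],[-0.6,-0.04,-0.2,0],[-0.9,-0.06,-0.35,0],[-1.2,-0.08,-0.35,0],[-1.5,-0.1,-0.35,0],[-1.8,-0.1,-0.35,0],[-2.1,-0.1,-0.35,0],[-2.4,-0.1,-0.35,0]]]';  python3 -c "
from h import *
go(0,60,38)
i=get_image('side')
cv2.imwrite('pics/side3.png',cv2.resize(i[120:230,220:360],None,fx=5,fy=5))"
```

```text
clock: 16.68
eef_pos: [581.4, 11.8, 37.8]
tool_rot: [-3.142, 0.0, 1.552]
force: [-0.2, 1.8, 0.2]
width: 34.2
gripper_force: 0.6
clock 16.68 gap pos [ 1.2 77.6] 37.8 yaw 88.9 F [-0.2  1.8  0.2] to go [-1.75 -0.15 -0.02] 0.9
```

View pics/side3.png

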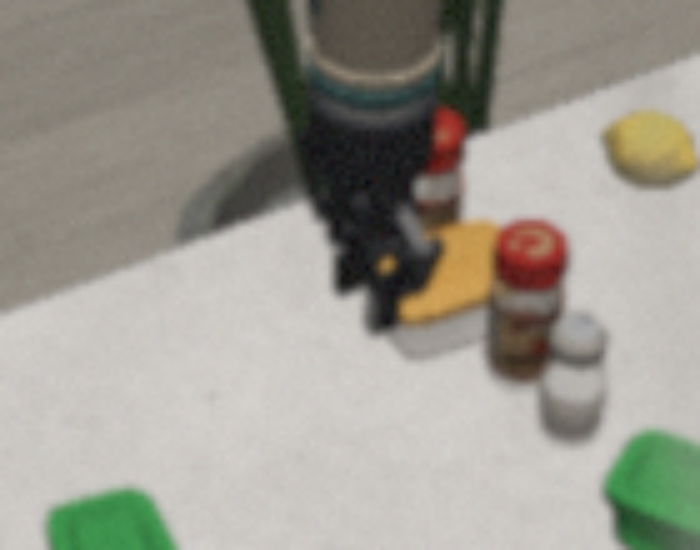

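The tub is sliding in between the jars flat and square, with its trailing end at about (400,300) and the fingers behind it. I estimate y≈18, so about 15 mm is left.

```bash
python3 -m inch '[[[-0.25,0,0,0],[-0.5,0,0,0],[-0.75,0,0,0],[-1,0,0,0],[-1.2,0,0,0],[-1.4,0,0,0],[-1.4,0,0,0]]]';  python3 -c "
from h import *
go(0,60,38)"; python3 -m inch '[[[0.6,0,0,0],[1.5,0,0,0],[2.5,0,-1,0],[4,0,-4,0],[6,0,-7,0],[9,0,-9,0],[13,-1,-10,0],[17,-3,-10,0]]]'; python3 -m inch '[[[3,-2,0,0],[6,-4,0,0],[9,-6,0,0],[11,-6,0,0],[11,-6,0,0]]]'; python3 -c "
from h import *
go(0,60,38)
i=get_image('top');ts(i,n='top',box=(215,110,375,225))
cv2.imwrite('pics/top4.png',cv2.resize(i[100:230,235:375],None,fx=4,fy=4))"
```

```text
clock: 17.32
eef_pos: [581.2, -2.6, 37.8]
tool_rot: [-3.142, 0.0, 1.552]
force: [-0.1, 0.4, 0.3]
width: 34.2
gripper_force: 0.3
clock 17.32 gap pos [ 1.5 63.2] 37.8 yaw 88.9 F [-0.1  0.4  0.3] to go [-0.32 -0.15 -0.02] 0.9
clock: 17.98
eef_pos: [559.2, 168.6, 141.7]
tool_rot: [3.133, -0.004, 1.551]
force: [0.6, 1.2, 0.0]
width: 34.3
gripper_force: 0.0
clock: 18.4
eef_pos: [495.3, 284.8, 139.3]
tool_rot: [3.141, -0.006, 1.563]
force: [0.6, 0.5, 0.7]
width: 34.1
gripper_force: 0.0
clock 18.4 gap pos [-94.4 347.4] 139.3 yaw 89.5 F [0.6 0.5 0.7] to go [-28.98   8.67  10.13] 1.5
top centre(gap) [0.2 7.6] lead [  0.9 -41.4] angle 0.8 size [60.9 95.2]
```

View pics/top4.png

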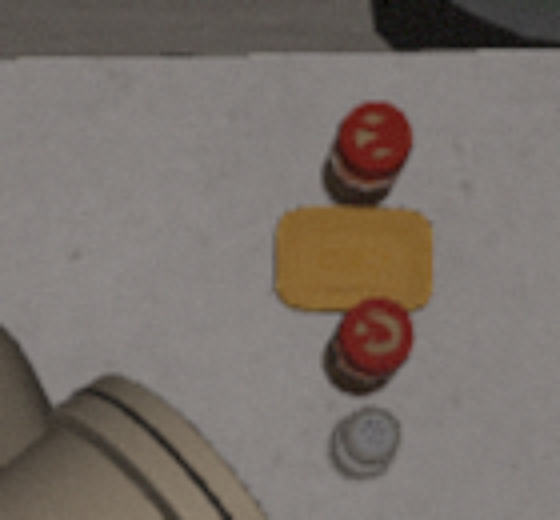

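The tub is at about gap (0,7) mm and 1° off, so it is well inside tolerance (±12 mm sideways, ±15 mm along, 0.2 rad). The arm is clear of everything, so I'm handing in.

```bash
python3 -m inch '[[[0,0,0,0],[0,0,0,0],[0,0,0,0],[0,0,0,0]]]' >/dev/null; python3 -c "
from cell import order
print(order.finish_job())"
```

```text
the job is handed in; nothing more can be done
None
```

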